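Lock the filling nozzle into the air coupling

ROBOT

A 7-joint arm with a two-finger parallel gripper is mounted at the origin on the work surface. World frame = base frame: x ahead of the robot, y to its left, z up, the work surface at z = 0. Lengths are in m, angles in rad, forces in N, time in s.
With the tool pointing down it reaches from about 0.425 to 1.025 m from the base axis. Payload 9.4 kg.
Tool frame: the origin (TCP) lies on the centre line of the jaws, within the pads' length; the fingertips stand 17 mm ahead of it and the grasp point (between the pads) lies 2 mm behind it; z points along the fingers, y is the line along which they close (so a half turn about z gives the same grasp; the last joint's range is limited). The gripper opens to 93 mm and grips with 3 to 60 N. Pads are 15 mm wide; open, the fingers measure 128 mm over their backs; the gripper's body (75 mm by 188 mm) begins 65 mm behind the grasp point.
Start: joints at [-0.077, 0.599, -0.003, 1.599, 0.002, 0.943, -0.08], TCP at [0.725, -0, 0.201] pointing down, gripper open.
Joint ranges: [-2.57, 2.57], [-0.35, 1.97], [-1.29, 1.29], [0.11, 2.56], [-1.05, 4.19], [0.11, 1.86], [-2.63, 2.63]. Speed limits (rad/s): [2.22, 2.22, 3.01, 3.01, 3.14, 3.14, 3.14].

INTERFACE

Orientations are given as a rotation vector (axis times angle).
In Python, from bench import get_obs, read_camera, ticket gives the robot as it stands.
- The arm moves only by the tool move_arm, never from a script. Its argument "moves" is one flat list of numbers, 5 for each row, row after row: the shift along the tool's x, y, z in cm, then the turn about the tool's z in degrees, then the closure in counts, from 0 (fully open) to 255 (shut). In form: [tx, ty, tz, roll, jaw, tx, ty, tz, roll, jaw, ...]. A call has exactly 10 rows; each row is the pose to reach, as a shift and turn from the pose commanded when the call began, along the tool's axes at that moment; what a row does not reach only later rows make up. A row lasts 1/8 s, in which the tool goes at most 62.5 mm and 10.7 degrees, less where a joint would pass 70% of its speed; a pose out of reach is approached as far as the arm can. A call with a gripper value outside its range is refused whole. The fingers move at their own pace and stop on an object; "newtons" is the grip in N (left out, the last holds). Time passes only in rows, so rows that repeat a pose let the fingers close, or fill a call up. It gives the time, the measured TCP pose, the force, the opening and the grip force at its end, in the units of the state.
- get_obs(): the state, without advancing time (a new reading comes with each control period).
- read_camera(name): name is "scene" or "side" or "wrist"; returns a dict with "frame" (480x640x3 uint8, red, green, blue), "depth" (480x640 float32, m along the optical axis (not along the pixel's ray), 0 where there is no reading), "fovy" (degrees; the focal length in pixels is half the picture's height over the tangent of half this angle, whatever the lens; pixels are square), "cx", "cy" (the principal point, pixels), "k1" (the pictures are not rectified: a ray, as slopes to the right and down, at radius r is drawn at 1 + k1 r^2 times it, then the intrinsics apply), "xyz" and "attitude" of the camera in the world. Camera axes: x right, y up, looking along -z (the intrinsics and any distortion apply to the point x, -y, -z); pixel columns grow to the right and rows downward; lengths in m; the calibration is good to about 2 mm. A picture is of the moment at which its call begins.
- ticket.sign_off(): hands the job in; it is judged then, once.
The state is a dict: "clock": time; "qpos": joint angles; "joint_velocities": joint speeds; "joint_efforts": joint torques, N m; "eef_pos": TCP position; "eef_rot": TCP orientation; "ft_force": force on the tool from outside, world axes, zero at the start; "moment": the same for the moment, N m; "finger_gap": finger opening in m; "grip_force": force on a finger pad.
Only numpy, scipy, OpenCV 4.12 (cv2) and the standard library are available. Lean on these libraries where they do the work, as an engineer would, in place of code of your own. Each camera call takes 0.05 s, during which the arm holds its last target. There are 200 camera calls.

TASK

Take the steel filling nozzle with the orange grip out of its blue stand and push it down into the open air coupling, past the sprung grip inside, until it is fully home and locks by itself, the red collar having dropped to show the green band. Feel your way: the lock sits deeper in some couplings than in others, so neither stop at the first resistance nor ram it against the bottom. Let go of it standing locked and upright, and leave the capped coupling and the other things on the desk alone.

Things in the scene. Friction and masses are not known exactly. Their poses are not given: they have to be found in the camera images.
- nozzle: Loose filling nozzle, a rigid round tube 180 mm long, 0.15 kg, upright in the stand. Origin: centre of the tip (lower end); z along it to the orange end. From the tip: cone from 9 to 18 mm diameter over 8 mm, 18 mm to 13 mm, groove of 13 mm diameter from 13 to 24 mm, 18 mm steel to 108 mm, orange grip of 22 mm diameter from 108 to 180 mm. Round: any yaw will do.
- nozzle_mid (a point): Centre of the nozzle, on its axis, 90 mm above the tip and as far below its top; the middle of the orange grip is 54 mm above this point.
- nozzle_tip (a point): Centre of the nozzle's tip (lower end).
- stand: The fixed blue block, 90 x 80 x 50 mm high, that the nozzle stands in: an upright hole of 21 mm diameter in the middle of its top, 40 mm deep (hole floor 10 mm above the desk). Origin: centre of the underside; z up.
- coupling: Open air coupling, fixed: upright aluminium cylinder, 40 mm diameter, on a grey 76 x 76 x 12 mm foot, with a flared brass mouth and a red collar. Origin: centre of the foot's underside; z up. The 34 mm mouth narrows within 6 mm to a bore of 20 mm, 16 mm long, wider below. Deeper sit four sprung balls (the grip) and a sprung seat. More than 25 N between nozzle and coupling is ramming.
- coupling_mouth (a point): Centre of the open mouth, on the axis, 117 mm above the desk. The cone meets the balls with the tip 36 to 76 mm below it (varies, unmeasured). Going on takes 6 to 11 N over 5 mm, then less; 10 to 13 mm past first touch the balls snap into the groove and hold the nozzle; 2 to 4 mm on is a hard stop. So 15 N down is felt only on the stop, when home. Let go before the snap, it is not held.
- collar (a joint): How far the red collar around the coupling (48 mm diameter, 9 mm high) has dropped, in m. It moves with the sprung seat inside (its height on the cylinder at rest differs): 0 = up, nothing on the seat; 0.004 to 0.007 = nozzle home and locked, the green band above the collar bared; under 0.003 = not locked.
- capped: The second coupling, fixed, the same foot, cylinder and red collar, but closed by a black dust cap (top 129 mm above the desk). Not to be used. Origin: centre of the foot's underside.
- mug: White mug, 80 mm diameter, 95 mm high, loose; a bystander. Origin: centre of the underside.
- tape_roll: Roll of brown tape lying flat, 100 mm diameter, 48 mm high, loose; a bystander. Origin: centre of the underside.
- carton: Small cardboard box, 120 x 160 x 70 mm, loose; a bystander. Origin: centre of the underside.
- stapler: Red and black stapler, 130 x 34 x 44 mm, loose; a bystander. Origin: centre of the underside.
- spray: White bottle with a blue cap, 60 mm diameter, 170 mm high, loose; a bystander. Origin: centre of the underside.
- pen_pot: Black pen pot, 72 mm diameter, 100 mm high, pens to 150 mm, loose; a bystander. Origin: centre of the underside.
Mind the look-alikes: they are no part of the job. Several things have the shape of the stand; the one meant has the colours described above. Leave any turquoise look-alike of the nozzle alone.

How it is judged:
By the outcome, as a careful person would: the job done as asked, in the order asked, and still so for the second after the job is handed in, with the robot touching nothing.
It also fails if it takes over 48 s, if anything falls off the work surface, if the arm or the gripper's body presses on something with over 40 N, if the wrist force passes 120 N, or if a joint passes its speed limit or range.

## Working session

There is one attempt and no reset: what is moved stays moved. The work goes in short steps, Python scripts to look and compute and a tool call to move; the robot and the scene stay as the last step left them, time stands still between calls to the robot, and variables do not carry over. Pictures are saved under pics/ and viewed, at most 13 in all, crops included, and the job is handed in when it is done.

Besides the shell and the picture viewer there is one more tool, called after "Request:" by a JSON object that holds its "op" and its "data". move_arm: Moves the arm, as the interface text tells. Its arguments: {"type":"object","properties":{"moves":{"type":"array"},"newtons":{"type":"number"}},"required":["moves"]}

```bash
mkdir -p pics; cat > h.py <<'E'
import numpy as np, cv2
from bench import get_obs, read_camera, ticket
from scipy.spatial.transform import Rotation as R
def K(c):
    f=240/np.tan(np.radians(c["fovy"])/2); return f
def rot(c):
    a=np.array(c["attitude"],float)
    if a.shape==(3,3): return a
    return R.from_rotvec(a).as_matrix() if a.size==3 else R.from_quat(a).as_matrix()
def ray(c,u,v):
    f=K(c); p=np.array([(u-c["cx"])/f,(v-c["cy"])/f]); q=p.copy()
    for _ in range(20): q=p/(1+c["k1"]*(q@q))
    return rot(c)@np.array([q[0],-q[1],-1])
def at_z(c,u,v,z):
    d=ray(c,u,v); o=np.array(c["xyz"]); return o+d*(z-o[2])/d[2]
def at_d(c,u,v): return np.array(c["xyz"])+ray(c,u,v)*c["depth"][int(v),int(u)]
def proj(c,P):
    q=rot(c).T@(np.array(P)-np.array(c["xyz"])); s=np.array([q[0],-q[1]])/-q[2]
    s=s*(1+c["k1"]*(s@s)); return s*K(c)+[c["cx"],c["cy"]]
def save(c,n): cv2.imwrite(f"pics/{n}.png",c["frame"][:,:,::-1])
E
python3 - <<'E'
from h import *
import pickle
for n in("scene","side"):
    c=read_camera(n); save(c,n); pickle.dump(c,open(n+".pkl","wb")); print(n,c["xyz"],c["attitude"],c["fovy"],c["cx"],c["cy"],c["k1"])
o=get_obs();print(o["clock"],o["eef_pos"],o["eef_rot"],o["ft_force"])
E
```

```text
scene [1.20924806 0.06490948 1.22861316] [0.38924036 0.43085475 1.67363804] 48.68826980120016 314.1129627453467 244.24027572167122 -0.03229424230996285
side [0.11631187 0.88157814 0.76973029] [ 0.31655747 -1.28371344 -2.41852413] 51.162276523954844 320.88217620222326 236.48066120792947 0.03217192771664273
0.1 [ 7.24570450e-01 -2.97401440e-05  1.99873487e-01] [-2.22081984e+00 -2.22088005e+00  1.61993643e-03] [ 0.17124346  0.42809781 -0.81131392]
```

View pics/scene.png

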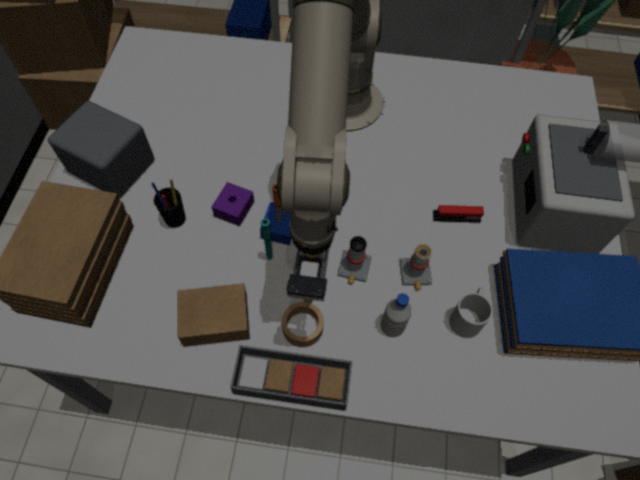

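View pics/side.png

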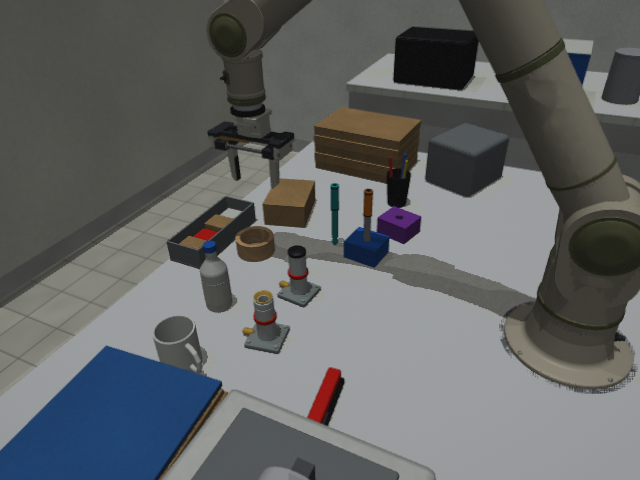

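```bash
python3 - <<'E'
from h import *
import pickle
s=pickle.load(open("side.pkl","rb")); c=pickle.load(open("scene.pkl","rb"))
a=cv2.resize(s["frame"][170:360,240:430],None,fx=3,fy=3,interpolation=2)
b=cv2.resize(c["frame"][170:300,200:330],None,fx=3,fy=3,interpolation=2)
cv2.imwrite("pics/crop.png",a[:,:,::-1]); cv2.imwrite("pics/crop2.png",cv2.resize(c["frame"][170:300,200:450],None,fx=3.2,fy=3.2,interpolation=2)[:,:,::-1])
E
```

```text
(no output)
```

View pics/crop.png

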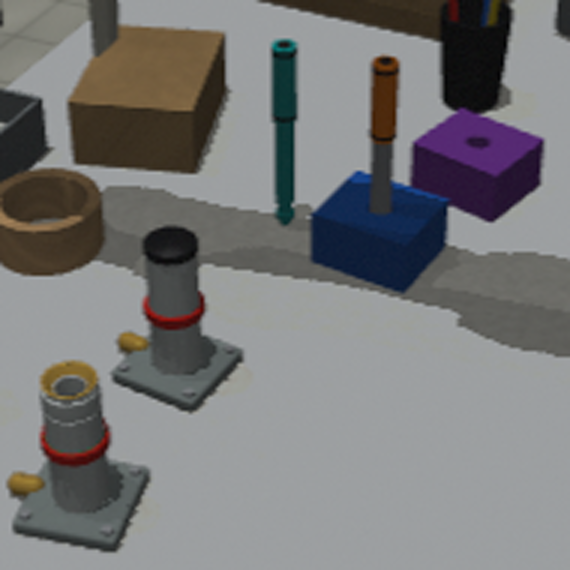

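View pics/crop2.png

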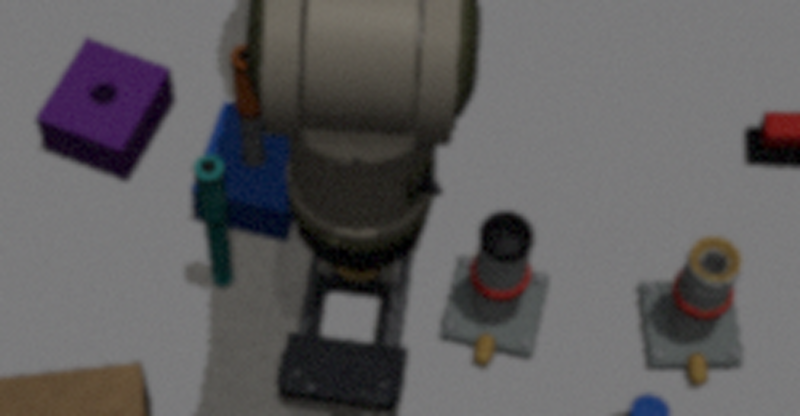

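Candidates (side image): orange nozzle top (368,191) in the blue stand = wanted; turquoise nozzle (335,185) and purple stand (399,220) are the look-alikes. Brass open coupling mouth (263,297) = wanted; black capped one (298,250) isn't.

```bash
python3 - <<'E'
from h import *
import pickle
s=pickle.load(open("side.pkl","rb")); c=pickle.load(open("scene.pkl","rb"))
np.set_printoptions(precision=4,suppress=True)
def tri(p,q):
    A=[];b=[]
    o1,d1=np.array(s["xyz"]),ray(s,*p);o2,d2=np.array(c["xyz"]),ray(c,*q)
    t=np.linalg.lstsq(np.c_[d1,-d2],o2-o1,rcond=None)[0]; return o1+d1*t[0],o2+d2*t[1]
print("noz",at_z(s,368.3,191,.19),at_z(c,275.6,186.2,.19),tri((368.3,191),(275.6,186.2)))
print("mouth",at_z(s,263.3,296.7,.117),at_z(c,423.8,251.9,.117),tri((263.3,296.7),(423.8,251.9)))
print("cap",at_z(s,297,250.5,.129),at_z(c,358.8,243.4,.129))
print("turq",at_z(s,335,243,.0),at_z(c,265.6,221.5,.18))
print("spray",at_z(s,209,246,.17),at_z(c,403,299,.17))
E
```

```text
noz [ 0.4817 -0.1158  0.19  ] [ 0.4839 -0.1207  0.19  ] (array([ 0.4834, -0.1204,  0.1873]), array([ 0.4826, -0.1211,  0.188 ]))
mouth [0.5607 0.2495 0.117 ] [0.5696 0.2509 0.117 ] (array([0.5626, 0.2468, 0.1142]), array([0.567 , 0.2516, 0.1125]))
cap [0.5654 0.0966 0.129 ] [0.5762 0.0939 0.129 ]
turq [ 0.5782 -0.1344  0.    ] [ 0.5793 -0.1277  0.18  ]
spray [0.7134 0.208  0.17  ] [0.7238 0.2019 0.17  ]
```

Request:
{"op": "move_arm", "data": {"moves": [0, 0, -5, 0, 0, 0, -4, -10, 0, 0, -3, -9, -10, 0, 0, -6, -14, -10, 0, 0, -9, -19, -10, 0, 0, -11.9, -24.2, -10, 0, 0, -11.9, -24.2, -10, 0, 0, -11.9, -24.2, -10, 0, 0, -11.9, -24.2, -10, 0, 0, -11.9, -24.2, -10, 0, 0]}}

```text
clock: 1.35
eef_pos: [0.4838, -0.1183, 0.3002]
eef_rot: [-2.22, -2.223, 0.0]
ft_force: [-0.7, -0.4, -0.0]
finger_gap: 0.0928
grip_force: 0.0
```

```bash
python3 - <<'E'
from h import *
import pickle
np.set_printoptions(precision=4,suppress=True)
c=read_camera("wrist"); save(c,"w1"); pickle.dump(c,open("w1.pkl","wb"))
o=get_obs();print(o["clock"],o["eef_pos"],o["eef_rot"],o["ft_force"],c["xyz"],o["qpos"])
print(proj(c,[.483,-.119,.19]),at_z(c,320,240,.19))
E
```

```text
1.4 [ 0.4836 -0.1185  0.3003] [-2.2199 -2.2224  0.0005] [-0.6984 -1.2155 -0.3315] [ 0.4836 -0.0445  0.4834] [ 0.1095  0.2114  0.0205  1.9841 -0.0053  0.9467  0.1337]
[321.4771 237.8768] [ 0.4817 -0.121   0.19  ]
```

View pics/w1.png

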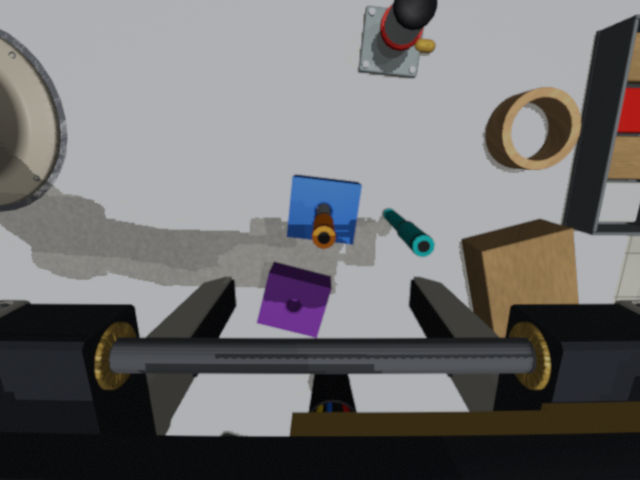

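The wrist view shows the orange nozzle top at (324,238) in the blue stand, as predicted; the turquoise one at (422,246) is well outside the fingers. Descend and grip.

Request:
{"op": "move_arm", "data": {"moves": [0, 0.1, 5, 0, 0, 0, 0.1, 10, 0, 0, 0, 0.1, 13, 0, 0, 0, 0.1, 14.7, 0, 0, 0, 0.1, 14.7, 0, 0, 0, 0.1, 14.7, 0, 255, 0, 0.1, 14.7, 0, 255, 0, 0.1, 14.7, 0, 255, 0, 0.1, 14.7, 0, 255, 0, 0.1, 14.7, 0, 255], "newtons": 45}}

```text
clock: 2.65
eef_pos: [0.4841, -0.1191, 0.1538]
eef_rot: [2.221, 2.221, 0.0]
ft_force: [0.4, 0.2, 0.0]
finger_gap: 0.0478
grip_force: 0.0
```

Request:
{"op": "move_arm", "data": {"moves": [0, 0, 0, 0, 255, 0, 0, 0, 0, 255, 0, 0, 0, 0, 255, 0, 0, 0, 0, 255, 0, 0, 0, 0, 255, 0, 0, 0, 0, 255, 0, 0, 0, 0, 255, 0, 0, -1, 0, 255, 0, 0, -2.5, 0, 255, 0, 0, -4, 0, 255]}}

```text
clock: 3.9
eef_pos: [0.4839, -0.119, 0.1946]
eef_rot: [-2.221, -2.221, 0.0]
ft_force: [0.3, 0.7, -1.3]
finger_gap: 0.0198
grip_force: 45.0
```

Request:
{"op": "move_arm", "data": {"moves": [0, 0, -4, 0, 255, 0, 0, -9, 0, 255, 0, 0, -12.5, 0, 255, 4, 1, -12.5, 0, 255, 9, 2, -12.5, 0, 255, 14, 3, -12.5, 0, 255, 19, 4, -12.5, 0, 255, 24, 5.2, -12.5, 0, 255, 29, 6.4, -12.5, 0, 255, 33, 7.5, -12.5, 0, 255]}}

```text
clock: 5.15
eef_pos: [0.5588, 0.2131, 0.3193]
eef_rot: [-2.22, -2.223, -0.0]
ft_force: [0.1, -0.6, -1.8]
finger_gap: 0.0198
grip_force: 45.0
```

```bash
python3 - <<'E'
from h import *
import pickle
np.set_printoptions(precision=4,suppress=True)
for n in("wrist","side","scene"):
    c=read_camera(n); pickle.dump(c,open(n+"2.pkl","wb")); save(c,n+"2")
    p=get_obs()["eef_pos"]; print(n,p,proj(c,[.566,.25,.117]),proj(c,[p[0],p[1],p[2]-.143]))
o=get_obs();print(o["clock"],o["eef_pos"],o["ft_force"],o["moment"])
w=pickle.load(open("wrist2.pkl","rb"));
E
```

```text
wrist [0.5594 0.2192 0.319 ] [328.5684 185.9837] [322.7706 223.0272]
side [0.5587 0.2164 0.3188] [260.8984 296.1424] [270.4255 264.1331]
scene [0.5586 0.2133 0.3187] [423.4952 250.5653] [412.5897 233.5311]
5.3 [0.5586 0.2133 0.3187] [ 0.0579 -0.9268 -1.8906] [-0.0393 -0.023   0.0274]
```

View pics/wrist2.png

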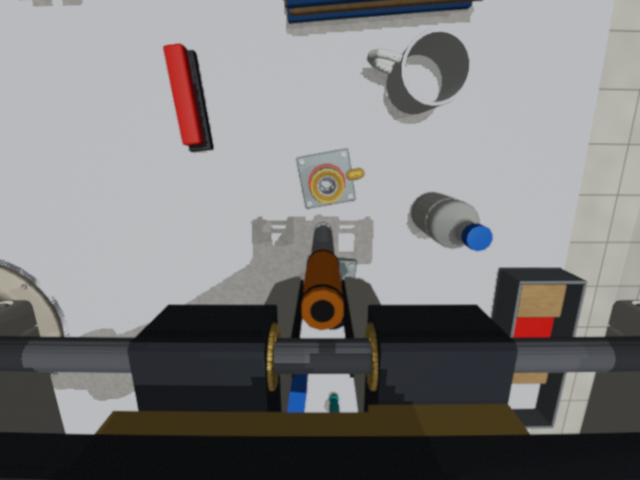

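```bash
python3 - <<'E'
from h import *
import pickle
w=pickle.load(open("wrist2.pkl","rb"));s=pickle.load(open("side2.pkl","rb"))
a=cv2.resize(w["frame"][155:255,290:355],(390,600),interpolation=2)
b=cv2.resize(s["frame"][245:345,235:300],(390,600),interpolation=2)
cv2.imwrite("pics/cc.png",np.hstack([a,b])[:,:,::-1])
E
```

```text
(no output)
```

View pics/cc.png

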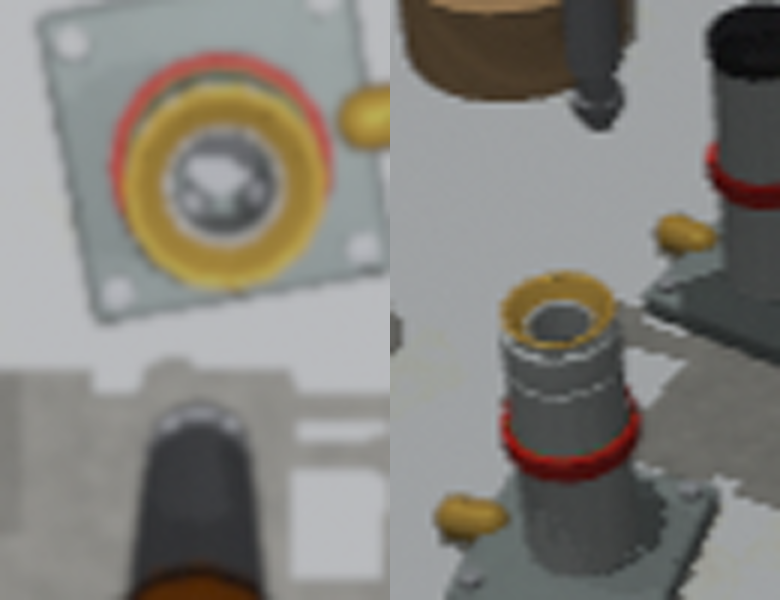

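```bash
python3 - <<'E'
from h import *
import pickle
np.set_printoptions(precision=4,suppress=True)
w=pickle.load(open("wrist2.pkl","rb"));s=pickle.load(open("side2.pkl","rb"))
print(w["xyz"],at_z(w,327.7,186.2,.117),"side",at_z(s,235+168/6,245+310/6,.117))
E
```

```text
[0.5585 0.287  0.5025] [0.565  0.2498 0.117 ] side [0.5613 0.2496 0.117 ]
```

Request:
{"op": "move_arm", "data": {"moves": [1, 0.2, 0, 0, 255, 2, 0.4, 0, 0, 255, 3, 0.6, 0, 0, 255, 3.9, 0.7, 0, 0, 255, 3.9, 0.7, 0, 0, 255, 3.9, 0.7, 1, 0, 255, 3.9, 0.7, 2, 0, 255, 3.9, 0.7, 3, 0, 255, 3.9, 0.7, 3, 0, 255, 3.9, 0.7, 3, 0, 255]}}

```text
clock: 6.55
eef_pos: [0.5662, 0.25, 0.2887]
eef_rot: [2.222, 2.221, 0.0]
ft_force: [0.2, -0.0, -1.6]
finger_gap: 0.0201
grip_force: 45.0
```

```bash
python3 - <<'E'
from h import *
import pickle
np.set_printoptions(precision=4,suppress=True)
C={}
for n in("wrist","side","scene"):
    c=C[n]=read_camera(n); 
    p=get_obs()["eef_pos"]; print(n,p,proj(c,[.566,.25,.117]),proj(c,[p[0],p[1],p[2]-.143]))
pickle.dump(C,open("C3.pkl","wb"))
f=lambda n,u,v:cv2.resize(C[n]["frame"][v:v+100,u:u+65],(390,600),interpolation=2)
cv2.imwrite("pics/c3.png",np.hstack([f("side",230,230),f("scene",395,190)])[:,:,::-1])
E
```

```text
wrist [0.5662 0.2501 0.2889] [322.1393 223.206 ] [322.3302 229.0693]
side [0.5662 0.2501 0.289 ] [260.8984 296.1424] [259.5288 284.8316]
scene [0.5662 0.2501 0.289 ] [423.4952 250.5653] [425.8749 244.7137]
```

View pics/c3.png

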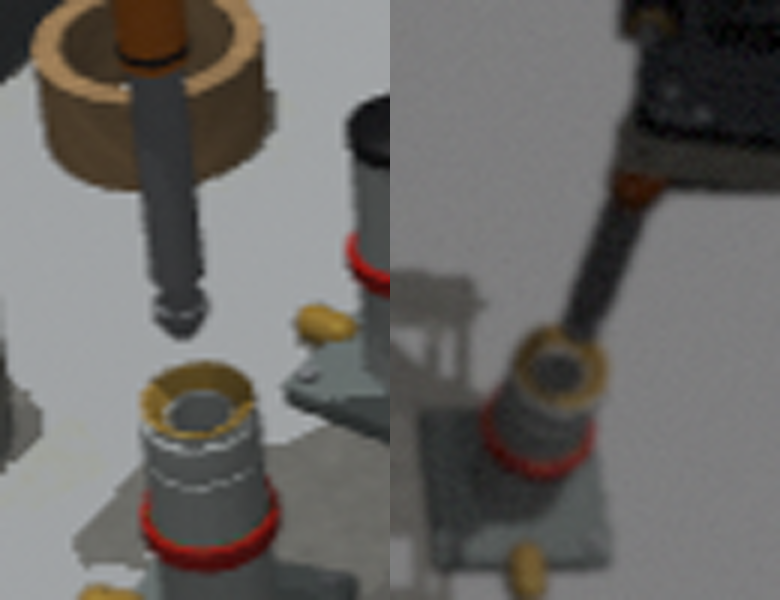

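```bash
python3 - <<'E'
from h import *
import pickle
np.set_printoptions(precision=4,suppress=True)
C=pickle.load(open("C3.pkl","rb"))
P=np.array([.565,.25,.117]); A=[];b=[]
# nozzle axis (two px points) and mouth px, in side / scene crops
for n,o,a1,a2,m in(("side",(230,230),(160,100),(180,312),(198,399)),("scene",(395,190),(637-390,190),(582-390,330),(560-390,372))):
    c=C[n]; q=lambda t:np.array(o)+np.array(t)/6
    a1,a2,m=q(a1),q(a2),q(m); d=(a2-a1)/np.linalg.norm(a2-a1); nrm=np.array([-d[1],d[0]])
    J=np.array([(proj(c,P+e)-proj(c,P))/1e-3 for e in np.eye(3)[:2]*1e-3]).T
    up=proj(c,P+[0,0,.08])-proj(c,P); print(n,"seen dir",d,"vertical dir",-up/np.linalg.norm(up),"off px",nrm@(m-a2))
    A.append(nrm@J); b.append(nrm@(m-a2))
A=np.array(A); print(A); print("shift m",np.linalg.solve(A,b))
w=C["wrist"]
cv2.imwrite("pics/c4.png",cv2.resize(w["frame"][170:300,270:375],(630,780)[:2],interpolation=2)[:600,:,::-1])
o=get_obs();print(o["ft_force"],o["eef_pos"])
E
```

```text
side seen dir [0.0939 0.9956] vertical dir [0.1102 0.9939] off px -1.6248608865050658
scene seen dir [-0.3657  0.9308] vertical dir [-0.3673  0.9301] off px 0.8531888689869982
[[ 416.1687  289.5563]
 [-116.3417 -407.3458]]
shift m [-0.0031 -0.0012]
[-0.0052  0.8979 -1.2985] [0.5662 0.2501 0.289 ]
```

View pics/c4.png

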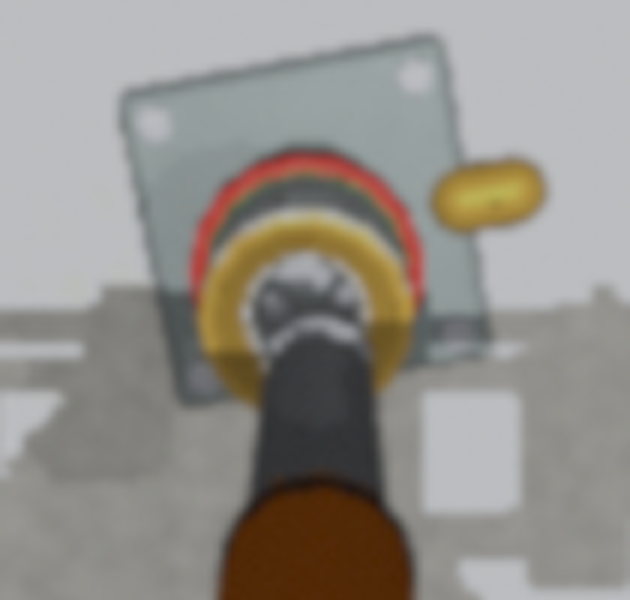

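Request:
{"op": "move_arm", "data": {"moves": [-0.07, -0.22, 0.5, 0, 255, -0.07, -0.22, 1.2, 0, 255, -0.07, -0.22, 1.9, 0, 255, -0.07, -0.22, 2.5, 0, 255, -0.07, -0.22, 3, 0, 255, -0.07, -0.22, 3.4, 0, 255, -0.07, -0.22, 3.7, 0, 255, -0.07, -0.22, 4, 0, 255, -0.07, -0.22, 4.2, 0, 255, -0.07, -0.22, 4.2, 0, 255]}}

```text
clock: 7.95
eef_pos: [0.5637, 0.2493, 0.2465]
eef_rot: [-2.221, -2.221, 0.0]
ft_force: [0.5, 0.4, -0.9]
finger_gap: 0.0204
grip_force: 45.0
```

Request:
{"op": "move_arm", "data": {"moves": [0, 0, 0.1, 0, 255, 0, 0, 0.2, 0, 255, 0, 0, 0.3, 0, 255, 0, 0, 0.4, 0, 255, 0, 0, 0.5, 0, 255, 0, 0, 0.6, 0, 255, 0, 0, 0.7, 0, 255, 0, 0, 0.8, 0, 255, 0, 0, 0.9, 0, 255, 0, 0, 1, 0, 255]}}

```text
clock: 9.2
eef_pos: [0.5638, 0.2493, 0.2365]
eef_rot: [-2.221, -2.221, 0.0]
ft_force: [0.7, 0.8, -0.2]
finger_gap: 0.0198
grip_force: 45.0
```

Request:
{"op": "move_arm", "data": {"moves": [0, 0, 0.1, 0, 255, 0, 0, 0.2, 0, 255, 0, 0, 0.3, 0, 255, 0, 0, 0.4, 0, 255, 0, 0, 0.5, 0, 255, 0, 0, 0.6, 0, 255, 0, 0, 0.7, 0, 255, 0, 0, 0.8, 0, 255, 0, 0, 0.9, 0, 255, 0, 0, 1, 0, 255]}}

```text
clock: 10.45
eef_pos: [0.5638, 0.2493, 0.2265]
eef_rot: [2.221, 2.221, -0.0]
ft_force: [1.1, 1.0, -2.2]
finger_gap: 0.0203
grip_force: 45.0
```

Request:
{"op": "move_arm", "data": {"moves": [0, 0, 0.1, 0, 255, 0, 0, 0.2, 0, 255, 0, 0, 0.3, 0, 255, 0, 0, 0.4, 0, 255, 0, 0, 0.5, 0, 255, 0, 0, 0.6, 0, 255, 0, 0, 0.7, 0, 255, 0, 0, 0.8, 0, 255, 0, 0, 0.8, 0, 255, 0, 0, 0.8, 0, 255]}}

```text
clock: 11.7
eef_pos: [0.5639, 0.2493, 0.2187]
eef_rot: [2.221, 2.221, 0.0]
ft_force: [0.4, 1.1, -1.3]
finger_gap: 0.02
grip_force: 45.0
```

Request:
{"op": "move_arm", "data": {"moves": [0, 0, 0.1, 0, 255, 0, 0, 0.2, 0, 255, 0, 0, 0.3, 0, 255, 0, 0, 0.4, 0, 255, 0, 0, 0.5, 0, 255, 0, 0, 0.6, 0, 255, 0, 0, 0.7, 0, 255, 0, 0, 0.8, 0, 255, 0, 0, 0.8, 0, 255, 0, 0, 0.8, 0, 255]}}

```text
clock: 12.95
eef_pos: [0.5638, 0.2493, 0.2106]
eef_rot: [2.221, 2.221, -0.0]
ft_force: [0.0, -0.6, -1.4]
finger_gap: 0.0202
grip_force: 45.0
```

Request:
{"op": "move_arm", "data": {"moves": [0, 0, 0.1, 0, 255, 0, 0, 0.2, 0, 255, 0, 0, 0.3, 0, 255, 0, 0, 0.4, 0, 255, 0, 0, 0.5, 0, 255, 0, 0, 0.6, 0, 255, 0, 0, 0.7, 0, 255, 0, 0, 0.8, 0, 255, 0, 0, 0.8, 0, 255, 0, 0, 0.8, 0, 255]}}

```text
clock: 14.2
eef_pos: [0.5638, 0.2493, 0.2026]
eef_rot: [2.221, 2.221, -0.0]
ft_force: [-0.1, -0.2, -2.0]
finger_gap: 0.0198
grip_force: 45.0
```

Request:
{"op": "move_arm", "data": {"moves": [0, 0, 0.1, 0, 255, 0, 0, 0.2, 0, 255, 0, 0, 0.3, 0, 255, 0, 0, 0.4, 0, 255, 0, 0, 0.5, 0, 255, 0, 0, 0.6, 0, 255, 0, 0, 0.7, 0, 255, 0, 0, 0.8, 0, 255, 0, 0, 0.8, 0, 255, 0, 0, 0.8, 0, 255]}}

```text
clock: 15.45
eef_pos: [0.5645, 0.2498, 0.1958]
eef_rot: [2.221, 2.221, 0.003]
ft_force: [-0.7, 0.4, 7.5]
finger_gap: 0.0199
grip_force: 45.0
```

Request:
{"op": "move_arm", "data": {"moves": [0, 0, 0.05, 0, 255, 0, 0, 0.1, 0, 255, 0, 0, 0.15, 0, 255, 0, 0, 0.2, 0, 255, 0, 0, 0.25, 0, 255, 0, 0, 0.3, 0, 255, 0, 0, 0.3, 0, 255, 0, 0, 0.3, 0, 255, 0, 0, 0.3, 0, 255, 0, 0, 0.3, 0, 255]}}

```text
clock: 16.7
eef_pos: [0.5642, 0.2494, 0.1919]
eef_rot: [2.221, 2.221, 0.001]
ft_force: [0.1, 0.1, 5.0]
finger_gap: 0.02
grip_force: 45.0
```

Request:
{"op": "move_arm", "data": {"moves": [0, 0, 0.05, 0, 255, 0, 0, 0.1, 0, 255, 0, 0, 0.15, 0, 255, 0, 0, 0.2, 0, 255, 0, 0, 0.25, 0, 255, 0, 0, 0.3, 0, 255, 0, 0, 0.3, 0, 255, 0, 0, 0.3, 0, 255, 0, 0, 0.3, 0, 255, 0, 0, 0.3, 0, 255]}}

```text
clock: 17.95
eef_pos: [0.5636, 0.2491, 0.1883]
eef_rot: [-2.221, -2.221, 0.001]
ft_force: [0.5, -0.2, -4.4]
finger_gap: 0.0203
grip_force: 45.0
```

Request:
{"op": "move_arm", "data": {"moves": [0, 0, 0.05, 0, 255, 0, 0, 0.1, 0, 255, 0, 0, 0.15, 0, 255, 0, 0, 0.2, 0, 255, 0, 0, 0.2, 0, 255, 0, 0, 0.2, 0, 255, 0, 0, 0.2, 0, 255, 0, 0, 0.2, 0, 255, 0, 0, 0.2, 0, 255, 0, 0, 0.2, 0, 255]}}

```text
clock: 19.2
eef_pos: [0.5635, 0.2491, 0.1862]
eef_rot: [-2.221, -2.221, 0.001]
ft_force: [0.8, 0.7, -11.5]
finger_gap: 0.0196
grip_force: 45.0
```

Request:
{"op": "move_arm", "data": {"moves": [0, 0, 0.05, 0, 255, 0, 0, 0.1, 0, 255, 0, 0, 0.1, 0, 255, 0, 0, 0.1, 0, 255, 0, 0, 0.1, 0, 255, 0, 0, 0.1, 0, 255, 0, 0, 0.1, 0, 255, 0, 0, 0.1, 0, 255, 0, 0, 0.1, 0, 255, 0, 0, 0.1, 0, 255]}}

```text
clock: 20.45
eef_pos: [0.5639, 0.2494, 0.1857]
eef_rot: [2.221, 2.221, 0.0]
ft_force: [0.1, 0.3, -3.1]
finger_gap: 0.0201
grip_force: 45.0
```

Request:
{"op": "move_arm", "data": {"moves": [0, 0, 0.05, 0, 255, 0, 0, 0.1, 0, 255, 0, 0, 0.1, 0, 255, 0, 0, 0.1, 0, 255, 0, 0, 0.1, 0, 255, 0, 0, 0.1, 0, 255, 0, 0, 0.1, 0, 255, 0, 0, 0.1, 0, 255, 0, 0, 0.1, 0, 255, 0, 0, 0.1, 0, 255]}}

```text
clock: 21.7
eef_pos: [0.5638, 0.2493, 0.1846]
eef_rot: [2.221, 2.221, 0.0]
ft_force: [0.3, -0.3, 1.4]
finger_gap: 0.02
grip_force: 45.0
```

Request:
{"op": "move_arm", "data": {"moves": [0, 0, 0.05, 0, 255, 0, 0, 0.1, 0, 255, 0, 0, 0.1, 0, 255, 0, 0, 0.1, 0, 255, 0, 0, 0.1, 0, 255, 0, 0, 0.1, 0, 255, 0, 0, 0.1, 0, 255, 0, 0, 0.1, 0, 255, 0, 0, 0.1, 0, 255, 0, 0, 0.1, 0, 255]}}

```text
clock: 22.95
eef_pos: [0.5638, 0.2493, 0.1836]
eef_rot: [2.221, 2.221, -0.0]
ft_force: [0.5, 0.4, 2.3]
finger_gap: 0.0202
grip_force: 45.0
```

Request:
{"op": "move_arm", "data": {"moves": [0, 0, 0.05, 0, 255, 0, 0, 0.1, 0, 255, 0, 0, 0.1, 0, 255, 0, 0, 0.1, 0, 255, 0, 0, 0.1, 0, 255, 0, 0, 0.1, 0, 255, 0, 0, 0.1, 0, 255, 0, 0, 0.1, 0, 255, 0, 0, 0.1, 0, 255, 0, 0, 0.1, 0, 255]}}

```text
clock: 24.2
eef_pos: [0.5638, 0.2494, 0.1827]
eef_rot: [2.221, 2.221, 0.0]
ft_force: [-0.3, -0.3, 5.9]
finger_gap: 0.0201
grip_force: 45.0
```

Request:
{"op": "move_arm", "data": {"moves": [0, 0, 0.05, 0, 255, 0, 0, 0.1, 0, 255, 0, 0, 0.1, 0, 255, 0, 0, 0.1, 0, 255, 0, 0, 0.1, 0, 255, 0, 0, 0.1, 0, 255, 0, 0, 0.1, 0, 255, 0, 0, 0.1, 0, 255, 0, 0, 0.1, 0, 255, 0, 0, 0.1, 0, 255]}}

```text
clock: 25.45
eef_pos: [0.5643, 0.2497, 0.1825]
eef_rot: [2.221, 2.221, 0.002]
ft_force: [-1.3, -0.3, 11.0]
finger_gap: 0.0199
grip_force: 45.0
```

```bash
python3 - <<'E'
from h import *
import pickle
C=pickle.load(open("C3.pkl","rb"))
c=read_camera("side"); o=get_obs(); print(o["clock"],o["ft_force"],o["eef_pos"])
f=lambda c:cv2.resize(c["frame"][260:360,230:295],(390,600),interpolation=2)
cv2.imwrite("pics/c5.png",np.hstack([f(C["side"]),f(c)])[:,:,::-1])
E
```

```text
25.5 [-1.17435906  0.20406005 10.25197908] [0.56427953 0.24965857 0.18248051]
```

View pics/c5.png

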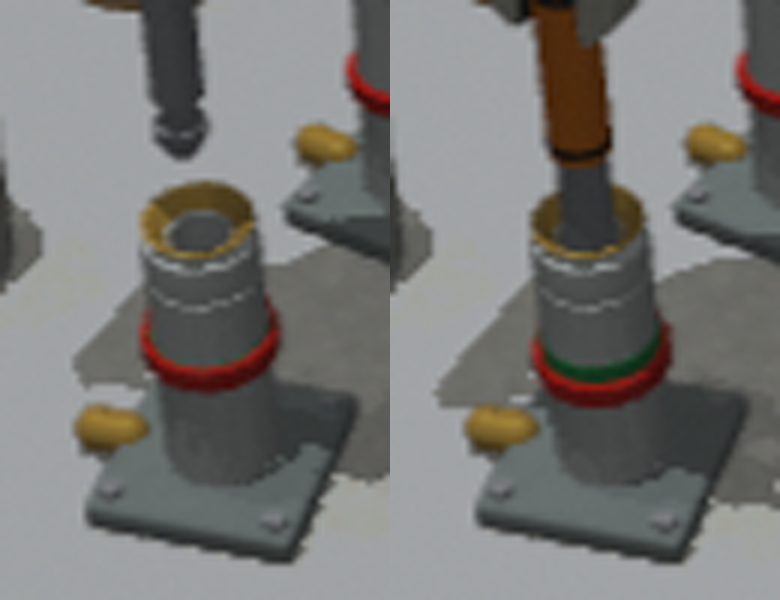

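Before (left) and after (right): the collar has dropped about 17 crop pixels and the green band shows at (600,362). One small push to confirm the stop at 15 N.

Request:
{"op": "move_arm", "data": {"moves": [0, 0, 0.03, 0, 255, 0, 0, 0.06, 0, 255, 0, 0, 0.06, 0, 255, 0, 0, 0.06, 0, 255, 0, 0, 0.06, 0, 255, 0, 0, 0.06, 0, 255, 0, 0, 0.06, 0, 255, 0, 0, 0.06, 0, 255, 0, 0, 0.06, 0, 255, 0, 0, 0.06, 0, 255]}}

```text
clock: 26.75
eef_pos: [0.5645, 0.2498, 0.1824]
eef_rot: [2.221, 2.221, 0.003]
ft_force: [-0.6, 0.6, 14.0]
finger_gap: 0.0207
grip_force: 45.0
```

On the stop (14 N plus the nozzle's weight). Ease off the load and release.

Request:
{"op": "move_arm", "data": {"moves": [0, 0, -0.1, 0, 255, 0, 0, -0.15, 0, 255, 0, 0, -0.15, 0, 255, 0, 0, -0.15, 0, 0, 0, 0, -0.15, 0, 0, 0, 0, -0.15, 0, 0, 0, 0, -0.15, 0, 0, 0, 0, -0.15, 0, 0, 0, 0, -0.15, 0, 0, 0, 0, -0.15, 0, 0]}}

```text
clock: 28.0
eef_pos: [0.5638, 0.2493, 0.1825]
eef_rot: [-2.221, -2.221, 0.0]
ft_force: [0.2, 0.6, -1.5]
finger_gap: 0.0853
grip_force: 0.0
```

Request:
{"op": "move_arm", "data": {"moves": [0, 0, 0, 0, 0, 0, 0, 0, 0, 0, 0, 0, -1, 0, 0, 0, 0, -3, 0, 0, 0, 0, -6, 0, 0, 0, 0, -9, 0, 0, 0, 0, -12, 0, 0, 0, 0, -14, 0, 0, 0, 0, -14, 0, 0, 0, 0, -14, 0, 0]}}

```text
clock: 29.25
eef_pos: [0.5634, 0.2491, 0.3219]
eef_rot: [-2.221, -2.221, 0.001]
ft_force: [-0.8, 0.4, 0.3]
finger_gap: 0.0931
grip_force: 0.0
```

```bash
python3 - <<'E'
from h import *
o=get_obs(); print(o["clock"],o["ft_force"],o["eef_pos"],o["finger_gap"])
c=read_camera("side")
cv2.imwrite("pics/c6.png",cv2.resize(c["frame"][190:350,190:390],(750,600),interpolation=2)[:,:,::-1])
E
```

```text
29.25 [-0.75649779  0.43817433  0.30712475] [0.56342122 0.24905913 0.32194014] 0.09308217751735577
```

View pics/c6.png

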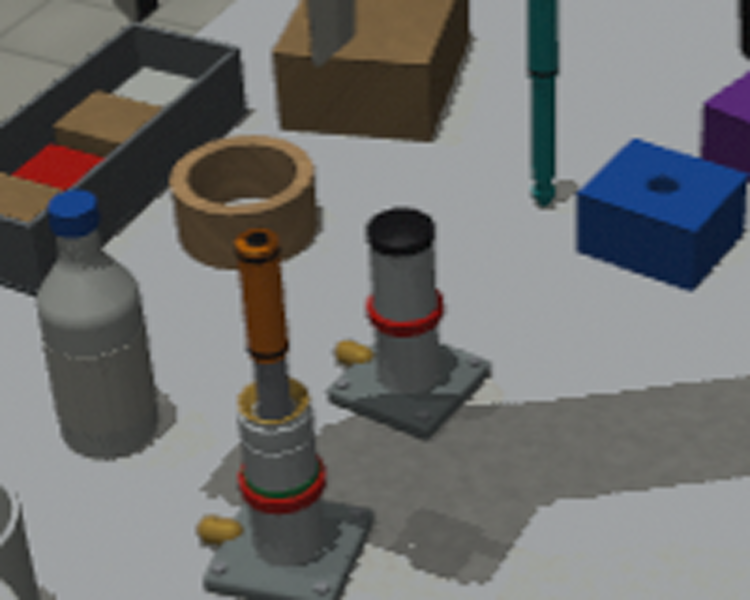

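```bash
python3 - <<'E'
from h import *
import pickle
C=pickle.load(open("C3.pkl","rb"))
def m(f):
    r=f[300:340,245:285].astype(int); red=(r[...,0]>2*r[...,1])&(r[...,0]>80); g=(r[...,1]>1.4*r[...,0])&(r[...,1]>1.2*r[...,2])
    lo=[np.nonzero(red[:,k])[0].mean() for k in range(17,25)]
    return np.mean(lo),red.sum(),g.sum()
print(m(C["side"]["frame"]),m(read_camera("side")["frame"]))
im=cv2.imread("pics/c5.png")[:,390:,::-1]; f=np.zeros((480,640,3),np.uint8); f[260:360,230:295]=cv2.resize(im,(65,100),interpolation=3); print(m(f))
c=C["side"];print(proj(c,[.565,.274,.065])-proj(c,[.565,.274,.06]))
E
```

```text
(np.float64(21.25), np.int64(49), np.int64(0)) (np.float64(23.3125), np.int64(55), np.int64(31))
(np.float64(24.3125), np.int64(46), np.int64(41))
[-0.21985309 -1.82339721]
```

```bash
python3 - <<'E'
from h import *
import pickle
C=pickle.load(open("C3.pkl","rb"))
def m(f):
    r=f[300:345,245:285].astype(float); w=np.clip(r[...,0]-np.maximum(r[...,1],r[...,2])-8,0,None)
    v=np.arange(45)[:,None]; k=slice(8,30); w=w[:,k]; col=w.sum(0)>100
    return ((w*v).sum(0)/(w.sum(0)+1e-6))[col].mean(),col.sum()
print("up",m(C["side"]["frame"]))
im=cv2.imread("pics/c5.png")[:,390:,::-1]; f=np.zeros((480,640,3),np.uint8); f[260:360,230:295]=cv2.resize(im,(65,100),interpolation=3); print("pressed",m(f))
print("now",[m(read_camera("side")["frame"]) for _ in range(4)])
E
```

```text
up (np.float64(20.013305106306102), np.int64(22))
pressed (np.float64(22.874068578222886), np.int64(22))
now [(np.float64(21.698783873942517), np.int64(22)), (np.float64(21.706355806887668), np.int64(22)), (np.float64(21.688492383594586), np.int64(22)), (np.float64(21.70911996907965), np.int64(22))]
```

```bash
python3 - <<'E'
from h import *
import pickle
C=pickle.load(open("C3.pkl","rb"))
def m(f):
    r=f[300:345,245:285].astype(float); w=np.clip(r[...,0]-np.maximum(r[...,1],r[...,2])-8,0,None)
    v=np.arange(45)[:,None]; w=w[:,8:30]
    return ((w*v).sum(0)/(w.sum(0)+1e-6)).mean()
im=cv2.imread("pics/c5.png")[:,:,::-1]
for h in(im[:,:390],im[:,390:]):
    f=np.zeros((480,640,3),np.uint8); f[260:360,230:295]=cv2.resize(h,(65,100),interpolation=3); print(m(f))
c=read_camera("side")
# row of the black ring at the lower end of the orange grip, pressed vs now
def ring(f):
    g=f[275:292,258:264].astype(float).sum(2).mean(1); w=np.clip(np.median(g)-g,0,None); return np.round(g).astype(int)
print(ring(f)); print(ring(c["frame"]))
E
```

```text
20.121924178658322
22.874068578222886
[133 133 133 134 134 132 134 135 135 127  75  77 140 166 167 168 165]
[140 141 141 141 139 139 143 141 143  78  76 139 158 163 167 162 169]
```

```bash
python3 -c "
from bench import ticket; print(ticket.sign_off())"
```

```text
the job is handed in; nothing more can be done
None
```

I took the orange nozzle out of the blue stand and pushed it past the grip to the hard stop (about 15 N). It is locked and upright with the green band bared (collar down about 4.6 mm by the side camera), the gripper is clear, I moved nothing else, and the job is handed in.

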